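Load a batch of dial gauges from the bench rack onto the test manifold

ROBOT

A 6-joint arm with a two-finger parallel gripper is mounted at the origin on a cart in front of the work surface, level with it; the furniture and walls round the work are solid. World frame = base frame: x ahead of the robot, y to its left, z up, the work surface at z = 0. Lengths are in m, angles in rad, forces in N, time in s.
With the tool pointing down it reaches from about 0.325 to 0.9 m from the base axis. Payload 3.5 kg.
Tool frame: the origin (TCP) lies midway between the tips of the shut fingers; the grasp point (between the pads) lies 19 mm behind it (r.grip_depth is the distance from the TCP to the grasp point, in m); z points along the fingers, y is the line along which they close (so a half turn about z gives the same grasp; the last joint's range is limited). The gripper opens to 85 mm and grips with 20 to 120 N. Pads are 22 mm wide; open, the fingers measure 114 mm over their backs; the gripper's body (76 mm by 85 mm) begins 54 mm behind the grasp point. The pads swing forward as they close: fully open they stand 13 mm farther back than shut.
Start: joints at [-1.366, 0.276, -0.026, 1.268, 0, 1.467], TCP at [0.189, -0.596, 0.231] pointing down, gripper open.
Joint ranges: [-3.12, 3.12], [-0.85, 1.88], [-1.08, 1.24], [-1.95, 2.15], [-1.57, 1.53], [-3.14, 3.14]. Speed limits (rad/s): [2.57, 2.57, 3.14, 3.14, 3.14, 3.14].

INTERFACE

Orientations are given as a unit quaternion [x, y, z, w].
In Python, from workcell import r gives the robot as it stands.
- The arm moves only by the tool apply_moves, never from a script. Its argument "commands" is a list of rows, each an object of numbers: "tx", "ty", "tz": the shift along the world's x, y, z in m; "roll": the turn about the world's z in rad; "jaw": the finger opening in m, from 0 to 0.0854. A call has 1 to 12 rows; each row is the pose to reach, as a shift and turn from the pose commanded when the call began; what a row does not reach only later rows make up. A row lasts 1/12 s, in which the tool goes at most 41.7 mm and 7.16 degrees, less where a joint would pass 70% of its speed; a pose out of reach is approached as far as the arm can. A call with a gripper value outside its range is refused whole. The fingers move at their own pace and stop on an object; "grip_force" is the grip in N (left out, the last holds). Time passes only in rows, so rows that repeat a pose let the fingers close. It gives the time, the measured TCP pose, the force, the opening and the grip force at its end, in the units of the state.
- r.read_state(): the state, without advancing time (a new reading comes with each control period).
- r.capture(name): name is "side" or "top"; returns a dict with "pixels" (420x560x3 uint8, red, green, blue), "mtx" (3x3 intrinsics, pixels), "origin" and "attitude" of the camera in the world. Camera axes: x right, y down, z forward; pixel columns grow to the right and rows downward; lengths in m; the calibration is good to about 2 mm. A picture is of the moment at which its call begins. There is no depth.
- r.finish_job(): hands the job in; it is judged then, once.
Trained networks look in a picture, given as the dict that the camera call returned (one of the last four; its "shot" number tells which), for a name from the list of things; names that differ only in an ending like _2 or _b are one class to them, and where a whole thing is asked for, a point or a joint stands for the part that bears it (a point fixed in the world has none). Each returns a list of dicts, best first, with "score" (0 to 1); they miss things now and then, are a little off and sometimes report something else, mostly with a low value. They report only what shows in the picture. A call takes as long as a camera call.
- r.look_for(picture, query): "bbox" ([left, top, width, height] in pixels, round what is visible of it).
- r.silhouettes(picture, query): "mask" (420x560 bool, what is visible of it) and "bbox" ([left, top, width, height] in pixels, round what is visible of it).
The state is a dict: "time_s": time; "joint_positions": joint angles; "joint_vel": joint speeds; "effort": joint torques, N m; "position": TCP position; "ee_rot": TCP orientation; "wrist_force": force on the tool from outside, world axes, zero at the start; "wrist_torque": the same for the moment, N m; "grip_width": finger opening in m; "finger_force": force on a finger pad.
Only numpy, scipy, OpenCV 4.12 (cv2) and the standard library are available. Lean on these libraries where they do the work, as an engineer would, in place of code of your own. Each camera call takes 0.05 s, during which the arm holds its last target. There are 200 camera calls.

TASK

The four dial pressure gauges waiting in the bench rack are to be tested together: plug each one into the block of the manifold whose bore fits its plug (the smallest gauge in the smallest bore and so on up to the largest in the largest). Each must end fully seated, upright, collar flat on its block, with its case square to the row as it stood in the rack, and let go. Do not tip a gauge over, and leave the dropper bottle and the loose steel disc where they are.

Things in the scene. Friction and masses are not known exactly. Their poses are not given: they have to be found in the camera images.
- gauge_40_centre (a point): Smallest of four dial gauges upright in the rack: steel case 40 mm across, 24 mm deep, white dial, brass plug below. Point: centre of the case; z up, x from dial to back (flat faces 12 mm either way, 20 mm to the top; grip front to back). Below, on the same axis: collar 34 mm across, its underside 40 mm under the point, then the plug, 10 mm across, its tip 56 mm under the point. 0.11 kg.
- gauge_50_centre (a point): Second smallest of four dial gauges upright in the rack: steel case 50 mm across, 26 mm deep, white dial, brass plug below. Point: centre of the case; z up, x from dial to back (flat faces 13 mm either way, 25 mm to the top; grip front to back). Below, on the same axis: collar 37 mm across, its underside 45 mm under the point, then the plug, 14 mm across, its tip 61 mm under the point. 0.16 kg.
- gauge_63_centre (a point): Second largest of four dial gauges upright in the rack: steel case 63 mm across, 28 mm deep, white dial, brass plug below. Point: centre of the case; z up, x from dial to back (flat faces 14 mm either way, 31.5 mm to the top; grip front to back). Below, on the same axis: collar 41 mm across, its underside 51.5 mm under the point, then the plug, 18 mm across, its tip 67.5 mm under the point. 0.24 kg.
- gauge_80_centre (a point): Largest of four dial gauges upright in the rack: steel case 80 mm across, 30 mm deep, white dial, brass plug below. Point: centre of the case; z up, x from dial to back (flat faces 15 mm either way, 40 mm to the top; grip front to back). Below, on the same axis: collar 45 mm across, its underside 60 mm under the point, then the plug, 22 mm across, its tip 76 mm under the point. 0.36 kg.
- port_40_mouth (a point): Manifold block with the smallest bore, for the 40 mm gauge. Point: centre of the bore's mouth on the flat top, 40 mm above the bench; z up, y along the row, x across it. Block 76 x 85 mm (x, y), next block 86 mm on. Seat: cone 25 mm wide at the top, narrowing over 9 mm to a 13 mm bore, 18 mm deep in all. Seated, the gauge's collar lies flat on the block and its plug is inside.
- port_50_mouth (a point): Manifold block with the second smallest bore, for the 50 mm gauge. Point: centre of the bore's mouth on the flat top, 40 mm above the bench; z up, y along the row, x across it. Block 76 x 85 mm (x, y), next block 86 mm on. Seat: cone 29 mm wide at the top, narrowing over 9 mm to a 17 mm bore, 18 mm deep in all. Seated, the gauge's collar lies flat on the block and its plug is inside.
- port_63_mouth (a point): Manifold block with the second largest bore, for the 63 mm gauge. Point: centre of the bore's mouth on the flat top, 40 mm above the bench; z up, y along the row, x across it. Block 76 x 85 mm (x, y), next block 86 mm on. Seat: cone 33 mm wide at the top, narrowing over 9 mm to a 21 mm bore, 18 mm deep in all. Seated, the gauge's collar lies flat on the block and its plug is inside.
- port_80_mouth (a point): Manifold block with the largest bore, for the 80 mm gauge. Point: centre of the bore's mouth on the flat top, 40 mm above the bench; z up, y along the row, x across it. Block 76 x 85 mm (x, y), next block 86 mm on. Seat: cone 37 mm wide at the top, narrowing over 9 mm to a 25 mm bore, 18 mm deep in all. Seated, the gauge's collar lies flat on the block and its plug is inside.
- bottle_centre (a point): Bystander: small amber dropper bottle of leak-test fluid with black teat, 33 mm across, 102 mm tall, standing on the bench behind the left-hand rack. The point is half-way up.
- disc_centre (a point): Bystander: flat round steel mass disc, 52 mm across, 18 mm high, lying on the bench in front of the right-hand rack. The point is its centre.

How it is judged:
At the end, for the whole second after the job is handed in: Every gauge stands in the port bored for it: its axis within 8 mm of the bore's centre, its height within 4 mm of fully seated (collar on the block), upright within 7 degrees, its case square to the row within 20 degrees; bottle and disc are within 20 mm of where they stood (horizontal distance between gauge_40_centre and port_40_mouth below 0.008 m and z of gauge_40_centre in the frame of port_40_mouth between 0.036 and 0.044 m and angle between each of gauge_40_centre, gauge_50_centre, gauge_63_centre, gauge_80_centre's own z axis and vertical below 0.12 rad and angle between the x axis of gauge_40_centre and the x axis of port_40_mouth, either way round below 0.35 rad and horizontal distance between gauge_50_centre and port_50_mouth below 0.008 m and z of gauge_50_centre in the frame of port_50_mouth between 0.041 and 0.049 m and angle between the x axis of gauge_50_centre and the x axis of port_50_mouth, either way round below 0.35 rad and horizontal distance between gauge_63_centre and port_63_mouth below 0.008 m and z of gauge_63_centre in the frame of port_63_mouth between 0.0475 and 0.0555 m and angle between the x axis of gauge_63_centre and the x axis of port_63_mouth, either way round below 0.35 rad and horizontal distance between gauge_80_centre and port_80_mouth below 0.008 m and z of gauge_80_centre in the frame of port_80_mouth between 0.056 and 0.064 m and angle between the x axis of gauge_80_centre and the x axis of port_80_mouth, either way round below 0.35 rad and distance of each of bottle_centre, disc_centre from where it was at the start of the episode below 0.02 m); the robot touches nothing.
It fails at once if the bottle is pushed away or knocked over (distance of bottle_centre from where it was at the start of the episode above 0.03 m).
It fails at once if the mass disc is pushed away or knocked over (distance of disc_centre from where it was at the start of the episode above 0.03 m).
It fails at once if a gauge is tipped over (angle between any of gauge_40_centre, gauge_50_centre, gauge_63_centre, gauge_80_centre's own z axis and vertical above 0.7 rad).
It also fails if it takes over 102 s, if anything falls off the work surface, if the arm or the gripper's body presses on something with over 40 N, if the wrist force passes 120 N, or if a joint passes its speed limit or range.

## Working session

There is one attempt and no reset: what is moved stays moved. The work goes in short steps, Python scripts to look and compute and a tool call to move; the robot and the scene stay as the last step left them, time stands still between calls to the robot, and variables do not carry over. Pictures are saved under pics/ and viewed, at most 14 in all, crops included, and the job is handed in when it is done.

Besides the shell and the picture viewer there is one more tool, called after ">>>" by a JSON object that holds its "fn" and its "kwargs", one argument or row to a line. apply_moves: Moves the arm, as the interface text tells. Its arguments: {"type":"object","properties":{"commands":{"type":"array"},"grip_force":{"type":"number"}},"required":["commands"]}

```bash
mkdir -p pics
python3 - <<'E'
from workcell import r
import cv2
s=r.read_state(); print({k:(s[k]) for k in("time_s","position","ee_rot","grip_width","wrist_force")}, r.grip_depth)
for n in("top","side"):
    p=r.capture(n); cv2.imwrite(f"pics/{n}0.png",p["pixels"][:,:,::-1])
    print(n,p["mtx"],p["origin"],p["attitude"])
E
```

```text
{'time_s': 0.0, 'position': array([ 0.18918043, -0.59484465,  0.23014017]), 'ee_rot': array([ 9.88182211e-01,  1.53279500e-01, -4.51864243e-05, -1.14511554e-03]), 'grip_width': 0.08547610937257433, 'wrist_force': array([0.05722249, 0.153823  , 0.08865504])} 0.0187
top [[403.73670446   0.         280.98293369]
 [  0.         403.73670446 205.03749197]
 [  0.           0.           1.        ]] [0.29896537 0.01771913 1.00669569] [-0.68788195  0.71857003 -0.07306521  0.07167289]
side [[484.83552918   0.         279.26553147]
 [  0.         484.83552918 212.85301953]
 [  0.           0.           1.        ]] [-0.11918225 -1.00599043  0.97923656] [ 0.86311317 -0.24167102  0.12761253 -0.42467143]
```

View pics/top0.png

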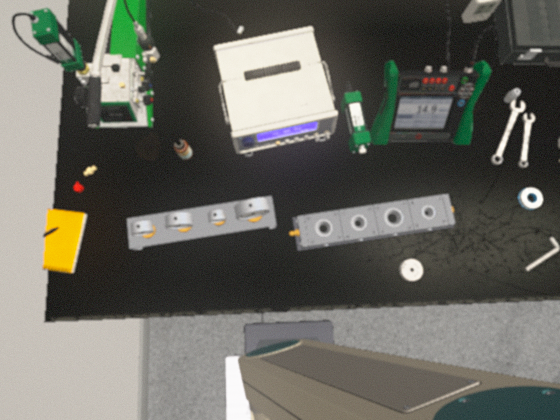

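View pics/side0.png

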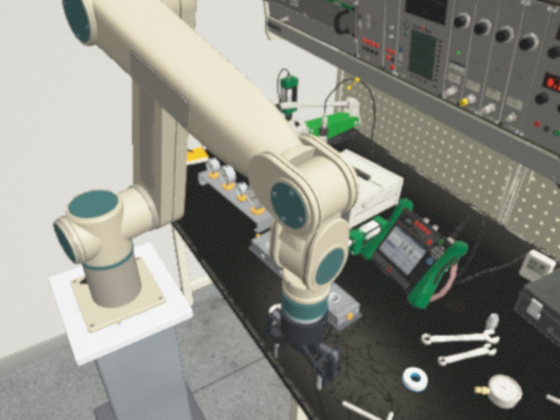

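The top view shows the rack with four gauges at about (143,228), (180,220), (218,215) and (253,208). The manifold bores are at about (324,228), (358,222), (394,217) and (428,212). The arm partly hides the manifold in the side view.

```bash
cat > h.py <<'E'
from workcell import r
import numpy as np, cv2
from scipy.spatial.transform import Rotation as R
def pix2w(p,uv,z):
    uv=np.atleast_2d(uv).astype(float); K=p["mtx"]
    d=np.c_[(uv-K[:2,2])/[K[0,0],K[1,1]],np.ones(len(uv))]@R.from_quat(p["attitude"]).as_matrix().T
    o=np.array(p["origin"]); return o+d*((z-o[2])/d[:,2])[:,None]
def w2pix(p,X):
    c=(np.atleast_2d(X)-p["origin"])@R.from_quat(p["attitude"]).as_matrix()
    return c[:,:2]/c[:,2:]*[p["mtx"][0,0],p["mtx"][1,1]]+p["mtx"][:2,2]
E
python3 - <<'E'
from h import *
p=r.capture("top"); s=r.capture("side")
im=p["pixels"][:,:,::-1]
cv2.imwrite("pics/c1.png",np.vstack([cv2.resize(im[185:260,120:290],None,fx=4.6,fy=4,interpolation=3)[:290],cv2.resize(im[185:260,285:455],None,fx=4.6,fy=4,interpolation=3)[:290]]))
for d in(40,50,63,80):
  for q,z in((f"gauge_{d}_centre",None),(f"port_{d}_mouth",.04)):
    for n,c in(("top",p),("side",s)):
      for k in r.look_for(c,q)[:2]:
        b=np.array(k["bbox"]); uv=b[:2]+b[2:]/2
        print(q,n,round(k["score"],2),b.round(1),pix2w(c,uv,.04 if z else .08)[0].round(3))
for q,z in(("bottle_centre",.05),("disc_centre",.009)):
  for k in r.look_for(p,q)[:1]:
    b=np.array(k["bbox"]); print(q,k["score"],b,pix2w(p,b[:2]+b[2:]/2,z)[0].round(3))
E
```

```text
gauge_40_centre top 0.49 [207.  209.6  21.2  17. ] [0.467 0.161 0.08 ]
gauge_40_centre side 0.53 [232.9 183.5  11.5  18.7] [0.455 0.146 0.08 ]
port_40_mouth top 0.71 [406.7 196.3  37.   35.1] [ 0.463 -0.338  0.04 ]
port_40_mouth top 0.57 [209.1 208.8  17.7  20.1] [0.472 0.166 0.04 ]
port_40_mouth side 0.67 [221.9 164.4  16.   23.4] [0.502 0.304 0.04 ]
port_40_mouth side 0.61 [328.5 283.5  25.3  38.8] [ 0.476 -0.373  0.04 ]
gauge_50_centre top 0.88 [130.  220.2  26.   17.9] [0.449 0.334 0.08 ]
port_50_mouth top 0.7 [340.2 208.3  40.8  35.4] [ 0.44  -0.179  0.04 ]
port_50_mouth top 0.19 [173.1 140.1  21.5  18.8] [0.653 0.25  0.04 ]
port_50_mouth side 0.47 [270.5 261.8  13.3  11. ] [ 0.403 -0.176  0.04 ]
port_50_mouth side 0.45 [332.3 283.1  18.6  37.7] [ 0.479 -0.371  0.04 ]
gauge_63_centre top 0.95 [164.  211.1  27.3  19.4] [0.465 0.254 0.08 ]
gauge_63_centre side 0.88 [220.9 167.   15.5  22.6] [0.466 0.239 0.08 ]
port_63_mouth top 0.74 [304.1 211.4  36.3  36.6] [ 0.435 -0.085  0.04 ]
port_63_mouth side 0.78 [255.1 234.6  15.5  30.6] [ 0.406 -0.093  0.04 ]
gauge_80_centre top 0.96 [238.5 196.1  32.8  25.5] [0.485 0.073 0.08 ]
gauge_80_centre side 0.64 [245.2 186.5  21.6  28.9] [0.481 0.079 0.08 ]
port_80_mouth top 0.6 [370.8 197.7  41.4  43. ] [ 0.453 -0.255  0.04 ]
port_80_mouth top 0.17 [398.6 259.2  25.9  25.1] [ 0.326 -0.29   0.04 ]
disc_centre 0.76 [398.4 260.6  28.7  22.4] [ 0.326 -0.303  0.009]
```

View pics/c1.png

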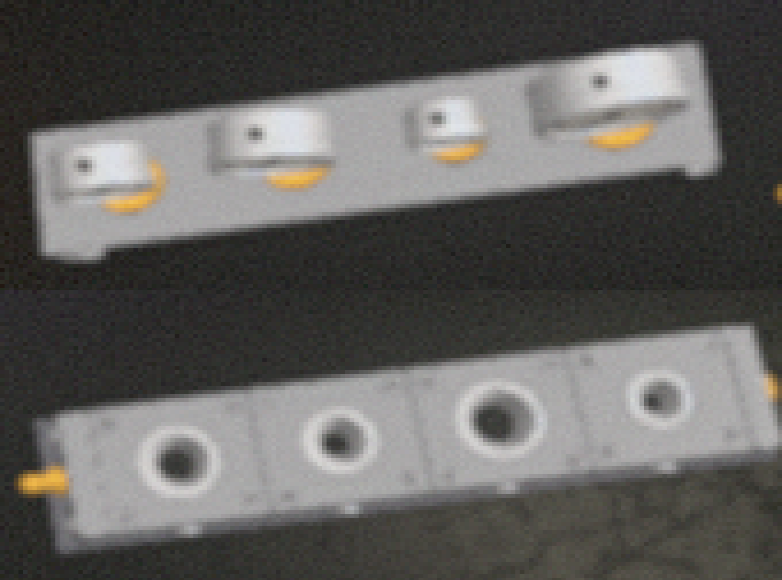

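The crop confirms the sizes. From left to right the rack holds 50, 63, 40, 80 and the manifold bores run 63, 50, 80, 40. Ring centres are near (324.1,227.5), (358.9,222.5), (394.1,217.5) and (428.7,212.5). I'll now fit the gauge models to both views.

```bash
cat > fit.py <<'E'
from h import *
from scipy.optimize import least_squares
p=r.capture("top"); s=r.capture("side")
# ports: line with pitch 86
uv=np.array([[324.1,227.5],[358.9,222.5],[394.1,217.5],[428.7,212.5]])
W=pix2w(p,uv,.04); c=W.mean(0); d=np.linalg.svd(W-c)[2][0]; d*=-np.sign(d[1])
print("ports",W.round(4).tolist(),"pitch",np.diff((W-c)@d),"row perp angle",np.arctan2(-d[0],d[1])+0*1, d)
for i,n in enumerate((63,50,80,40)): print(n,(c+d*(i-1.5)*-.086*(-1)).round(4))
G={40:(12,40,17),50:(13,45,18.5),63:(14,51.5,20.5),80:(15,60,22.5)}
def pts(D,X,yaw):
    h,col,cr=G[D]; t=np.linspace(0,2*np.pi,60)
    a=np.vstack([np.c_[np.full(60,sg*h),D/2*np.cos(t),D/2*np.sin(t)] for sg in(-1,1)]+[np.c_[cr*np.cos(t),cr*np.sin(t),np.full(60,-col)]])/1000
    return X+a@R.from_euler("z",yaw).as_matrix().T
def bb(cam,P): q=w2pix(cam,P); return np.r_[q.min(0),q.max(0)]
obs=[]
for D in G:
  for cam,n in((p,"top"),(s,"side")):
    m=r.silhouettes(cam,f"gauge_{D}_centre")
    m=[k for k in m if k["score"]>.3 and not(D==40 and n=="side" and k["bbox"][0]<225)]
    if m:
        b=np.array(m[0]["bbox"]); b=np.r_[b[:2],b[:2]+b[2:]]; obs.append((D,cam,n,b)); print(D,n,round(m[0]["score"],2),b.round(1),m[0]["mask"].sum())
g0={40:(.467,.161),50:(.449,.334),63:(.465,.254),80:(.485,.073)}; K=list(G)
dots={50:(138.5,226.5),63:(175.7,218.25),40:(215,214.5),80:(250.4,205.25)}
def f(v):
    o=[]
    X={D:np.array([v[2+2*i],v[3+2*i],v[0]+G[D][1]/1000]) for i,D in enumerate(K)}
    for D,cam,n,b in obs: o.append((bb(cam,pts(D,X[D],v[1]))-b))
    for D in K: o.append(1*(w2pix(p,X[D]+[0,0,D/2000])[0]-dots[D]))
    return np.concatenate(o)
sol=least_squares(f,[.03,.1]+sum([list(g0[D]) for D in K],[]),loss="soft_l1")
v=sol.x; print("rack top",v[0],"yaw",v[1]); print({D:v[2+2*i:4+2*i].round(4) for i,D in enumerate(K)}); print(f(v).reshape(-1,2).round(1).tolist())
E
python3 fit.py
```

```text
ports [[0.4399, -0.0903, 0.04], [0.4485, -0.1753, 0.04], [0.457, -0.2617, 0.04], [0.4656, -0.347, 0.04]] pitch [0.08542669 0.08678721 0.08574984] row perp angle -3.042081622911414 [ 0.09934688 -0.99505286  0.        ]
63 [ 0.4399 -0.0902  0.04  ]
50 [ 0.4485 -0.1758  0.04  ]
80 [ 0.457  -0.2614  0.04  ]
40 [ 0.4656 -0.3469  0.04  ]
40 top 0.65 [206.  208.4 227.9 228.2] 214
40 side 0.47 [233.3 184.9 246.8 203.3] 148
50 top 0.93 [132.6 220.7 153.5 236.1] 319
50 side 0.51 [207.9 156.9 219.3 180.6] 212
63 top 0.84 [162.8 212.4 190.7 229.9] 434
63 side 0.58 [271.2 263.7 281.9 271.3] 45
80 top 0.63 [237.8 195.4 267.9 221.8] 667
80 side 0.87 [246.1 189.2 265.9 213.9] 286
rack top 0.025602225652015073 yaw -0.032903226003076214
{40: array([0.4734, 0.1668]), 50: array([0.4552, 0.3394]), 63: array([0.4684, 0.2519]), 80: array([0.4854, 0.0805])}
[[1.2, 1.6], [-2.5, -1.9], [1.7, -0.1], [0.2, 1.2], [-2.4, -0.9], [2.2, 1.2], [-1.2, 2.9], [0.1, 0.8], [1.6, -1.4], [1.9, 1.3], [-51.2, -96.9], [-46.5, -78.4], [-3.7, 2.9], [0.8, 0.3], [0.9, -3.9], [1.4, 4.3], [-0.5, 0.6], [-0.3, -1.1], [-0.5, -1.2], [-0.2, -0.3]]
```

```bash
sed -i 's/obs.append((D,cam,n,b));/obs.append((D,cam,n,b)) if not (D==63 and n=="side") else 0;/; s/o=\[\]$/o=[]; v=np.r_[v[0],.11,v[2:]]/' fit.py
cat >> fit.py <<'E'
v[1]=.11
for cam,n,(x0,y0,x1,y1),k in((s,"side",(195,145,290,235),6),(p,"top",(120,185,290,260),4.6)):
    im=cv2.resize(cam["pixels"][y0:y1,x0:x1,::-1],None,fx=k,fy=k,interpolation=3)
    for i,D in enumerate(K):
        q=(w2pix(cam,pts(D,np.array([v[2+2*i],v[3+2*i],v[0]+G[D][1]/1000]),.11))-[x0,y0]+.5)*k
        for j in range(3): cv2.polylines(im,[q[60*j:60*j+60].astype(np.int32)],True,[(0,0,255),(0,255,0),(255,0,0)][j],1)
    cv2.imwrite(f"pics/ov_{n}.png",im)
E
python3 fit.py | tail -3
```

```text
rack top 0.04571854938875739 yaw 0.06932255202595579
{40: array([0.4737, 0.1452]), 50: array([0.4504, 0.3309]), 63: array([0.4818, 0.0805]), 80: array([0.4807, 0.0763])}
[[-22.6, 9.8], [-37.6, 0.8], [1.4, 0.6], [1.2, 1.0], [3.3, 1.7], [-1.8, 0.3], [-0.1, -3.3], [0.8, -2.6], [-0.1, 1.9], [-3.1, 0.1], [-5.6, 0.4], [-0.2, 1.1], [0.4, -6.3], [2.3, 1.1], [7.5, -1.5], [0.3, -0.5], [74.4, -12.0], [1.1, -0.2]]
```

View pics/ov_side.png

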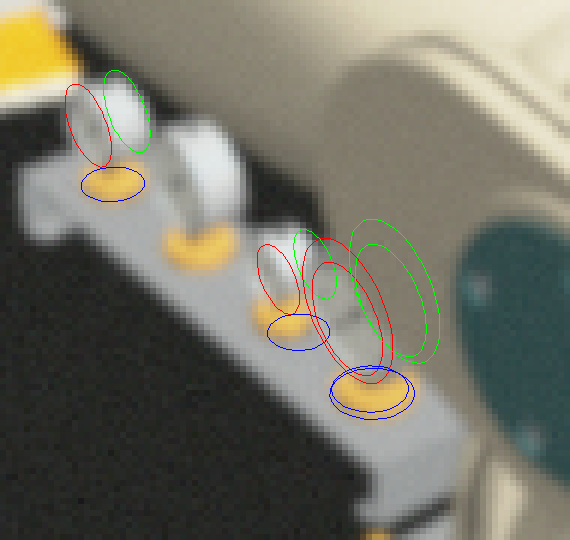

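View pics/ov_top.png

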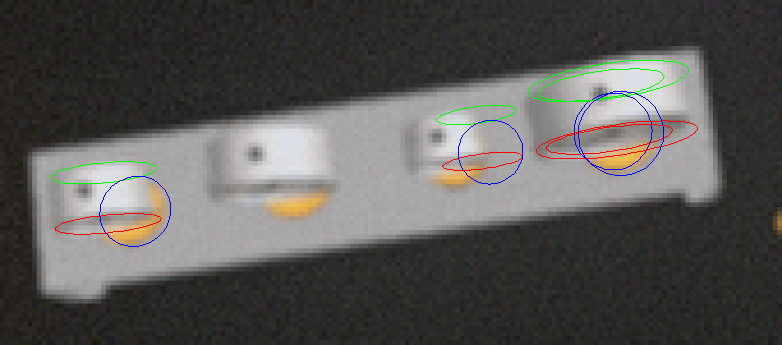

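Detections got confused between the gauges. From the overlays I read the pixels myself. In the side crop the collars span u 81–145 (50), 163–240 (63), 253–316 (40) and 329–420 (80), with bottoms at v 201, 270, 335 and 416. The top dots in the top crop are at (85,190), (256,153), (437,136) and (600,93).

```bash
cat > fit2.py <<'E'
from h import *
from scipy.optimize import least_squares
p=r.capture("top"); s=r.capture("side")
K=[50,63,40,80]; C={40:40,50:45,63:51.5,80:60}; cr={40:17,50:18.5,63:20.5,80:22.5}
z=lambda a,o,k:(np.array(a,float)+.5)/k-.5+o
dot=z([[85,190],[256,153],[437,136],[600,93]],[120,185],4.6)
side=z([[81,145],[163,240],[253,316],[329,420]],195,6); bot=z([201,270,335,416],145,6)
t=np.linspace(0,2*np.pi,90)
def f(v):
    o=[]
    for i,D in enumerate(K):
        X=np.array([v[1+2*i],v[2+2*i],v[0]])
        o+=list(w2pix(p,X+[0,0,(C[D]+D/2)/1000])[0]-dot[i])
        q=w2pix(s,X+np.c_[np.cos(t),np.sin(t),0*t]*cr[D]/1000)
        o+=[q[:,0].mean()-side[i].mean(),q[:,1].max()-bot[i]]
    return np.array(o)
v=least_squares(f,[.04]+[.47,.33,.47,.25,.47,.16,.48,.08],loss="soft_l1").x
print("rack",v[0].round(4)); X=v[1:].reshape(4,2); print(dict(zip(K,X.round(4).tolist()))); print(f(v).reshape(4,4).round(2))
print(np.linalg.norm(np.diff(X,axis=0),axis=1), np.arctan2(X[3]-X[0],1)[0]/np.linalg.norm(X[3]-X[0]))
# ports: dark/bright ring ellipse
im=cv2.cvtColor(p["pixels"],cv2.COLOR_RGB2GRAY)
for n,c in zip((63,50,80,40),z([[180,460],[340,440],[502,420],[661,400]],0,1)):
    c=np.array([285+c[0]/4.6-.4,185+(c[1]-290)/4-.4]); print(n,c.round(1),pix2w(p,c,.04)[0].round(4))
E
python3 fit2.py
```

```text
rack 0.0443
{50: [0.451, 0.333], 63: [0.4637, 0.2465], 40: [0.4727, 0.1633], 80: [0.4823, 0.0794]}
[[ 0.03 -0.08 -0.13  0.01]
 [ 0.15 -0.27 -0.52 -0.06]
 [ 0.08 -0.32 -0.5   0.14]
 [ 0.06 -0.28 -0.42  0.16]]
[0.08745916 0.08371194 0.0844607 ] 0.12223895409036636
63 [323.7 227.1] [ 0.441  -0.0895  0.04  ]
50 [358.5 222.1] [ 0.4495 -0.1745  0.04  ]
80 [393.7 217.1] [ 0.458  -0.2609  0.04  ]
40 [428.3 212.1] [ 0.4666 -0.3461  0.04  ]
```

>>> {"fn": "apply_moves", "kwargs": {
  "commands": [
    {"tx": 0.293, "ty": 0.674, "tz": 0.0, "roll": 1.384},
    {"tx": 0.293, "ty": 0.674, "tz": 0.0, "roll": 1.384},
    {"tx": 0.293, "ty": 0.674, "tz": 0.0, "roll": 1.384},
    {"tx": 0.293, "ty": 0.674, "tz": 0.0, "roll": 1.384},
    {"tx": 0.293, "ty": 0.674, "tz": 0.0, "roll": 1.384},
    {"tx": 0.293, "ty": 0.674, "tz": 0.0, "roll": 1.384},
    {"tx": 0.293, "ty": 0.674, "tz": 0.0, "roll": 1.384},
    {"tx": 0.293, "ty": 0.674, "tz": 0.0, "roll": 1.384},
    {"tx": 0.293, "ty": 0.674, "tz": 0.0, "roll": 1.384},
    {"tx": 0.293, "ty": 0.674, "tz": 0.0, "roll": 1.384},
    {"tx": 0.293, "ty": 0.674, "tz": 0.0, "roll": 1.384},
    {"tx": 0.293, "ty": 0.674, "tz": 0.0, "roll": 1.384}
  ]
}}

```text
validation failed for argument at $.co...
```

>>> {"fn": "apply_moves", "kwargs": {
  "commands": [
    {"tx": 0.293, "ty": 0.674, "tz": 0.0, "roll": 1.384, "jaw": 0.085},
    {"tx": 0.293, "ty": 0.674, "tz": 0.0, "roll": 1.384, "jaw": 0.085},
    {"tx": 0.293, "ty": 0.674, "tz": 0.0, "roll": 1.384, "jaw": 0.085},
    {"tx": 0.293, "ty": 0.674, "tz": 0.0, "roll": 1.384, "jaw": 0.085},
    {"tx": 0.293, "ty": 0.674, "tz": 0.0, "roll": 1.384, "jaw": 0.085},
    {"tx": 0.293, "ty": 0.674, "tz": 0.0, "roll": 1.384, "jaw": 0.085},
    {"tx": 0.293, "ty": 0.674, "tz": 0.0, "roll": 1.384, "jaw": 0.085},
    {"tx": 0.293, "ty": 0.674, "tz": 0.0, "roll": 1.384, "jaw": 0.085},
    {"tx": 0.293, "ty": 0.674, "tz": 0.0, "roll": 1.384, "jaw": 0.085},
    {"tx": 0.293, "ty": 0.674, "tz": 0.0, "roll": 1.384, "jaw": 0.085},
    {"tx": 0.293, "ty": 0.674, "tz": 0.0, "roll": 1.384, "jaw": 0.085},
    {"tx": 0.293, "ty": 0.674, "tz": 0.0, "roll": 1.384, "jaw": 0.085}
  ]
}}

```text
time_s: 3.2
position: [0.3891, -0.1352, 0.2317]
ee_rot: [0.662, 0.75, 0.0, 0.001]
wrist_force: [1.5, -0.9, -0.5]
grip_width: 0.0847
finger_force: 0.0
```

>>> {"fn": "apply_moves", "kwargs": {
  "commands": [
    {"tx": 0.093, "ty": 0.214, "tz": 0.0, "roll": 0, "jaw": 0.085},
    {"tx": 0.093, "ty": 0.214, "tz": 0.0, "roll": 0, "jaw": 0.085},
    {"tx": 0.093, "ty": 0.214, "tz": 0.0, "roll": 0, "jaw": 0.085},
    {"tx": 0.093, "ty": 0.214, "tz": 0.0, "roll": 0, "jaw": 0.085},
    {"tx": 0.093, "ty": 0.214, "tz": 0.0, "roll": 0, "jaw": 0.085},
    {"tx": 0.093, "ty": 0.214, "tz": 0.0, "roll": 0, "jaw": 0.085},
    {"tx": 0.093, "ty": 0.214, "tz": 0.0, "roll": 0, "jaw": 0.085},
    {"tx": 0.093, "ty": 0.214, "tz": 0.0, "roll": 0, "jaw": 0.085},
    {"tx": 0.093, "ty": 0.214, "tz": 0.0, "roll": 0, "jaw": 0.085}
  ]
}}

```text
time_s: 3.95
position: [0.4813, 0.0767, 0.2312]
ee_rot: [0.663, 0.749, -0.0, -0.0]
wrist_force: [0.2, -0.4, -0.1]
grip_width: 0.0847
finger_force: 0.0
```

Run:
```python
from h import *
q=r.read_state(); print(q["time_s"],q["position"],q["joint_positions"].round(2) if hasattr(q["joint_positions"],"round") else q["joint_positions"])
s=r.capture("side"); p=r.capture("top")
a=cv2.resize(s["pixels"][90:240,180:340,::-1],None,fx=2.5,fy=2.5,interpolation=3)
b=cv2.resize(p["pixels"][150:300,120:280,::-1],None,fx=2.5,fy=2.5,interpolation=3)
cv2.imwrite("pics/a1.png",np.hstack([a,b]))
```

```text
3.95 [0.48129828 0.07673647 0.23121663] [ 0.03  0.03 -0.31  1.22 -0.    1.48]
```

View pics/a1.png

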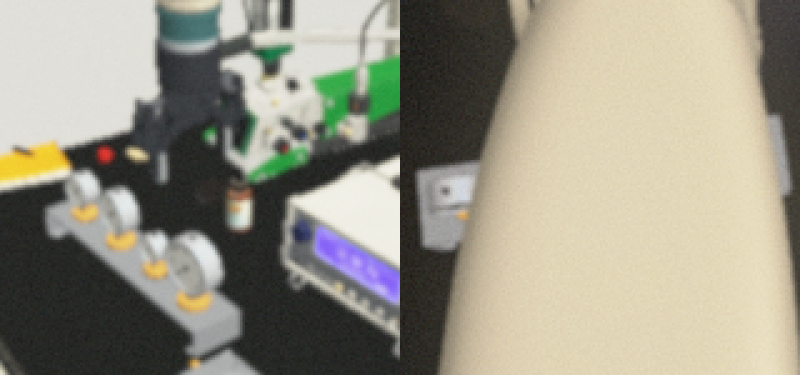

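>>> {"fn": "apply_moves", "kwargs": {
  "commands": [
    {"tx": 0, "ty": 0.001, "tz": -0.04, "roll": 0, "jaw": 0.085},
    {"tx": 0, "ty": 0.001, "tz": -0.08, "roll": 0, "jaw": 0.085},
    {"tx": 0, "ty": 0.001, "tz": -0.12, "roll": 0, "jaw": 0.06},
    {"tx": 0, "ty": 0.001, "tz": -0.144, "roll": 0, "jaw": 0.06},
    {"tx": 0, "ty": 0.001, "tz": -0.144, "roll": 0, "jaw": 0.06},
    {"tx": 0, "ty": 0.001, "tz": -0.144, "roll": 0, "jaw": 0.05},
    {"tx": 0, "ty": 0.001, "tz": -0.144, "roll": 0, "jaw": 0.04},
    {"tx": 0, "ty": 0.001, "tz": -0.144, "roll": 0, "jaw": 0.034},
    {"tx": 0, "ty": 0.001, "tz": -0.144, "roll": 0, "jaw": 0.028},
    {"tx": 0, "ty": 0.001, "tz": -0.144, "roll": 0, "jaw": 0.02},
    {"tx": 0, "ty": 0.001, "tz": -0.144, "roll": 0, "jaw": 0.01},
    {"tx": 0, "ty": 0.001, "tz": -0.144, "roll": 0, "jaw": 0.01}
  ],
  "grip_force": 60
}}

```text
time_s: 5.05
position: [0.4843, 0.0777, 0.0901]
ee_rot: [0.663, 0.749, 0.001, 0.002]
wrist_force: [-0.7, -0.8, 6.8]
grip_width: 0.0301
finger_force: 56.5
```

>>> {"fn": "apply_moves", "kwargs": {
  "commands": [
    {"tx": 0, "ty": 0, "tz": 0.02, "roll": 0, "jaw": 0.01},
    {"tx": 0, "ty": 0, "tz": 0.04, "roll": 0, "jaw": 0.01},
    {"tx": 0, "ty": 0, "tz": 0.07, "roll": 0, "jaw": 0.01},
    {"tx": 0, "ty": 0, "tz": 0.1, "roll": 0, "jaw": 0.01},
    {"tx": 0, "ty": 0, "tz": 0.1, "roll": 0, "jaw": 0.01},
    {"tx": 0, "ty": 0, "tz": 0.1, "roll": 0, "jaw": 0.01}
  ]
}}

```text
time_s: 5.55
position: [0.4836, 0.0781, 0.1898]
ee_rot: [0.663, 0.749, 0.002, 0.002]
wrist_force: [-0.3, 1.3, -3.3]
grip_width: 0.0304
finger_force: 58.4
```

Run:
```python
from h import *
q=r.read_state(); print(q["time_s"],q["position"],q["wrist_force"],q["grip_width"])
s=r.capture("side")
cv2.imwrite("pics/a2.png",cv2.resize(s["pixels"][120:270,190:390,::-1],None,fx=4,fy=4,interpolation=3))
```

```text
5.55 [0.4836388  0.07807171 0.18981684] [-0.29501732  1.30156482 -3.28087446] 0.030350072303672666
```

View pics/a2.png

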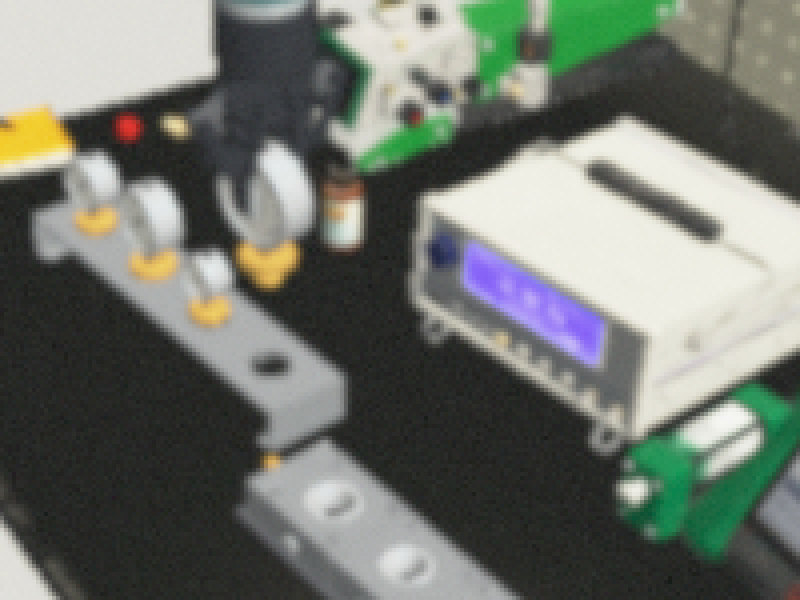

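The gauge is held upright, with the plug below it. The empty rack hole is at crop (269,363), and ports 63 and 50 show at crop (331,500) and (405,566). I'll cross-check these with the side calibration.

Run:
```python
from h import *
s=r.capture("side")
for c,z in(((269,363),.044),((331,500),.04),((405,566),.04)):
    print(pix2w(s,(np.array(c)+.5)/4-.5+[190,120],z)[0].round(4))
# plug tip of held gauge: bottom (270,282)
print(w2pix(s,[[.4836,.0781,.209-.076],[.4836,.0781,.209-.06]])*1, (np.array([[270,284],[268,265]])+.5)/4-.5+[190,120])
```

```text
[0.482  0.0765 0.044 ]
[ 0.4412 -0.0873  0.04  ]
[ 0.4497 -0.1746  0.04  ]
[[256.69170928 186.95236297]
 [256.62277876 182.6403871 ]] [[257.125 190.625]
 [256.625 185.875]]
```

>>> {"fn": "apply_moves", "kwargs": {
  "commands": [
    {"tx": -0.003, "ty": -0.02, "tz": 0, "roll": 0, "jaw": 0.01},
    {"tx": -0.006, "ty": -0.055, "tz": 0, "roll": 0, "jaw": 0.01},
    {"tx": -0.008, "ty": -0.095, "tz": 0, "roll": 0, "jaw": 0.01},
    {"tx": -0.011, "ty": -0.135, "tz": 0, "roll": -0.01, "jaw": 0.01},
    {"tx": -0.014, "ty": -0.175, "tz": 0, "roll": -0.02, "jaw": 0.01},
    {"tx": -0.017, "ty": -0.215, "tz": 0, "roll": -0.02, "jaw": 0.01},
    {"tx": -0.02, "ty": -0.255, "tz": 0, "roll": -0.02, "jaw": 0.01},
    {"tx": -0.023, "ty": -0.295, "tz": 0, "roll": -0.02, "jaw": 0.01},
    {"tx": -0.025, "ty": -0.325, "tz": 0, "roll": -0.02, "jaw": 0.01},
    {"tx": -0.026, "ty": -0.339, "tz": 0, "roll": -0.02, "jaw": 0.01},
    {"tx": -0.026, "ty": -0.339, "tz": -0.03, "roll": -0.02, "jaw": 0.01},
    {"tx": -0.026, "ty": -0.339, "tz": -0.05, "roll": -0.02, "jaw": 0.01}
  ]
}}

```text
time_s: 6.65
position: [0.4549, -0.2616, 0.1351]
ee_rot: [0.671, 0.741, 0.0, -0.001]
wrist_force: [-0.7, 1.3, -4.5]
grip_width: 0.0304
finger_force: 58.3
```

>>> {"fn": "apply_moves", "kwargs": {
  "commands": [
    {"tx": 0, "ty": 0, "tz": 0, "roll": 0, "jaw": 0.01},
    {"tx": 0, "ty": 0, "tz": 0, "roll": 0, "jaw": 0.01}
  ]
}}

```text
time_s: 6.82
position: [0.4533, -0.259, 0.1346]
ee_rot: [0.67, 0.742, -0.0, -0.004]
wrist_force: [0.6, -0.7, -2.7]
grip_width: 0.0302
finger_force: 58.2
```

Run:
```python
from h import *
s=r.capture("side"); p=r.capture("top")
a=cv2.resize(s["pixels"][200:350,240:400,::-1],None,fx=4,fy=4,interpolation=3)
cv2.imwrite("pics/a3.png",a)
print(w2pix(s,[[.458,-.2605,.04]]))
```

```text
[[310.59730448 278.69581203]]
```

View pics/a3.png

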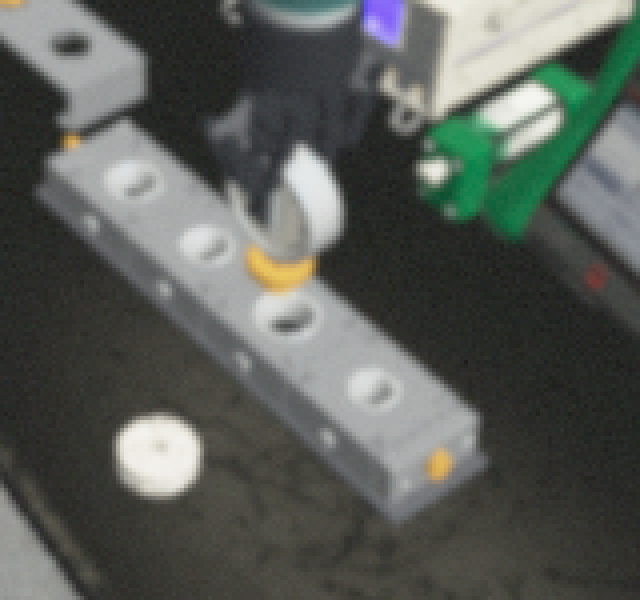

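Run:
```python
from h import *
s=r.capture("side"); z=lambda c:(np.array(c)+.5)/4-.5+[240,200]
q=r.read_state(); T=q["position"]; print(q["time_s"],T)
for c in((133,181),(207,245),(287,315),(374,388)): print(pix2w(s,z(c),.04)[0].round(4))
t=np.linspace(0,6.28,90)
P=T+np.c_[.0225*np.cos(t),.0225*np.sin(t),0*t+.014-.06]; w=w2pix(s,P); print(w.min(0),w.max(0), z([[246,290],[317,290]]))
```

```text
6.9667 [ 0.45649293 -0.26110731  0.13832234]
[ 0.4419 -0.089   0.04  ]
[ 0.4514 -0.1745  0.04  ]
[ 0.4605 -0.2606  0.04  ]
[ 0.4712 -0.3447  0.04  ]
[302.82896027 259.15989103] [319.84241341 270.931098  ] [[301.125 272.125]
 [318.875 272.125]]
```

Run:
```python
from h import *
T=[]
for i in range(6): s=r.capture("side"); T.append(r.read_state()["position"])
T=np.array(T); print(T.round(4), T.mean(0).round(4))
for z in(.0875,.0905): print(pix2w(s,(310,266.2),z).round(4))
```

```text
[[ 0.4568 -0.2613  0.1387]
 [ 0.4568 -0.2614  0.1388]
 [ 0.4567 -0.2614  0.1387]
 [ 0.4565 -0.2613  0.1385]
 [ 0.4563 -0.2613  0.1383]
 [ 0.4562 -0.2612  0.1381]] [ 0.4565 -0.2613  0.1385]
[[ 0.4539 -0.2592  0.0875]]
[[ 0.4519 -0.2617  0.0905]]
```

>>> {"fn": "apply_moves", "kwargs": {
  "commands": [
    {"tx": 0.003, "ty": 0.0, "tz": -0.01, "roll": 0, "jaw": 0.01},
    {"tx": 0.003, "ty": 0, "tz": -0.02, "roll": 0, "jaw": 0.01},
    {"tx": 0.003, "ty": 0, "tz": -0.03, "roll": 0, "jaw": 0.01},
    {"tx": 0.003, "ty": 0, "tz": -0.037, "roll": 0, "jaw": 0.01},
    {"tx": 0.003, "ty": 0, "tz": -0.042, "roll": 0, "jaw": 0.01},
    {"tx": 0.003, "ty": 0, "tz": -0.046, "roll": 0, "jaw": 0.01},
    {"tx": 0.003, "ty": 0, "tz": -0.049, "roll": 0, "jaw": 0.01},
    {"tx": 0.003, "ty": 0, "tz": -0.049, "roll": 0, "jaw": 0.01},
    {"tx": 0.003, "ty": 0, "tz": -0.049, "roll": 0, "jaw": 0.01}
  ]
}}

```text
time_s: 8.02
position: [0.4592, -0.2612, 0.0901]
ee_rot: [0.67, 0.742, 0.0, 0.0]
wrist_force: [-1.4, 1.9, 9.2]
grip_width: 0.0301
finger_force: 59.1
```

>>> {"fn": "apply_moves", "kwargs": {
  "commands": [
    {"tx": 0, "ty": 0, "tz": -0.002, "roll": 0, "jaw": 0.01},
    {"tx": 0, "ty": 0, "tz": -0.003, "roll": 0, "jaw": 0.01},
    {"tx": 0, "ty": 0, "tz": -0.003, "roll": 0, "jaw": 0.01}
  ]
}}

```text
time_s: 8.27
position: [0.4592, -0.2613, 0.0899]
ee_rot: [0.67, 0.742, 0.0, 0.001]
wrist_force: [-7.7, 6.2, 27.2]
grip_width: 0.0302
finger_force: 60.9
```

Run:
```python
from h import *
s=r.capture("side"); q=r.read_state(); print(q["position"],q["wrist_force"],q["wrist_torque"])
a=cv2.resize(s["pixels"][220:320,240:380,::-1],None,fx=5,fy=5,interpolation=3)
t=np.linspace(0,6.28,60)
w=((w2pix(s,np.array([.4600,-.2607,.04])+np.c_[.0225*np.cos(t),.0225*np.sin(t),0*t])-[240,220]+.5)*5).astype(np.int32)
cv2.polylines(a,[w],True,(255,0,0),1)
cv2.imwrite("pics/a4.png",a)
```

```text
[ 0.45927261 -0.26136209  0.0899653 ] [-6.48580923  6.34267253 26.5423642 ] [1.40928973 1.83600478 0.01375277]
```

View pics/a4.png

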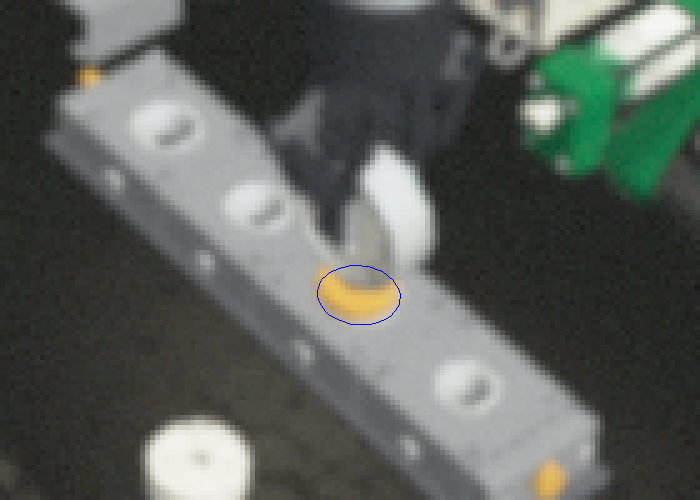

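>>> {"fn": "apply_moves", "kwargs": {
  "commands": [
    {"tx": 0, "ty": 0, "tz": 0.003, "roll": 0, "jaw": 0.01},
    {"tx": 0, "ty": 0, "tz": 0.003, "roll": 0, "jaw": 0.028},
    {"tx": 0, "ty": 0, "tz": 0.003, "roll": 0, "jaw": 0.034},
    {"tx": 0, "ty": 0, "tz": 0.003, "roll": 0, "jaw": 0.05},
    {"tx": 0, "ty": 0, "tz": 0.003, "roll": 0, "jaw": 0.07},
    {"tx": 0, "ty": 0, "tz": 0.003, "roll": 0, "jaw": 0.07},
    {"tx": 0, "ty": 0, "tz": 0.04, "roll": 0, "jaw": 0.07},
    {"tx": 0, "ty": 0, "tz": 0.08, "roll": 0, "jaw": 0.085},
    {"tx": 0, "ty": 0, "tz": 0.12, "roll": 0, "jaw": 0.085},
    {"tx": 0, "ty": 0, "tz": 0.15, "roll": 0, "jaw": 0.085},
    {"tx": 0, "ty": 0, "tz": 0.15, "roll": 0, "jaw": 0.085}
  ]
}}

```text
time_s: 9.23
position: [0.4624, -0.2639, 0.2428]
ee_rot: [0.67, 0.742, 0.001, 0.007]
wrist_force: [1.0, -0.5, -0.3]
grip_width: 0.0851
finger_force: 0.0
```

>>> {"fn": "apply_moves", "kwargs": {
  "commands": [
    {"tx": 0.014, "ty": 0.424, "tz": -0.02, "roll": 0.02, "jaw": 0.085},
    {"tx": 0.014, "ty": 0.424, "tz": -0.02, "roll": 0.02, "jaw": 0.085},
    {"tx": 0.014, "ty": 0.424, "tz": -0.02, "roll": 0.02, "jaw": 0.085},
    {"tx": 0.014, "ty": 0.424, "tz": -0.02, "roll": 0.02, "jaw": 0.085},
    {"tx": 0.014, "ty": 0.424, "tz": -0.02, "roll": 0.02, "jaw": 0.085},
    {"tx": 0.014, "ty": 0.424, "tz": -0.02, "roll": 0.02, "jaw": 0.085},
    {"tx": 0.014, "ty": 0.424, "tz": -0.02, "roll": 0.02, "jaw": 0.085},
    {"tx": 0.014, "ty": 0.424, "tz": -0.02, "roll": 0.02, "jaw": 0.085},
    {"tx": 0.014, "ty": 0.424, "tz": -0.02, "roll": 0.02, "jaw": 0.085},
    {"tx": 0.014, "ty": 0.424, "tz": -0.02, "roll": 0.02, "jaw": 0.085},
    {"tx": 0.014, "ty": 0.424, "tz": -0.02, "roll": 0.02, "jaw": 0.085},
    {"tx": 0.014, "ty": 0.424, "tz": -0.02, "roll": 0.02, "jaw": 0.085}
  ]
}}

```text
time_s: 10.23
position: [0.472, 0.1652, 0.2142]
ee_rot: [0.661, 0.75, -0.001, -0.001]
wrist_force: [0.7, -0.5, -0.7]
grip_width: 0.0847
finger_force: 0.0
```

Run:
```python
from h import *
T=[]
for i in range(5): s=r.capture("side"); T.append(r.read_state()["position"])
print(np.array(T).round(4))
a=s["pixels"][140:230,195:285,::-1]; b=s["pixels"][230:320,260:350,::-1]
cv2.imwrite("pics/a5.png",np.hstack([cv2.resize(k,None,fx=4.4,fy=4.4,interpolation=3) for k in(a,b)]))
```

```text
[[0.4721 0.1636 0.2143]
 [0.4722 0.1626 0.2145]
 [0.4724 0.162  0.2147]
 [0.4725 0.1616 0.2149]
 [0.4727 0.1615 0.2151]]
```

View pics/a5.png

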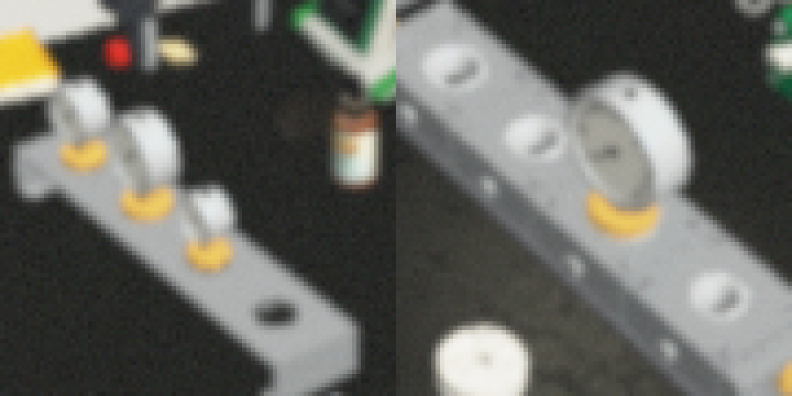

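The 80 gauge stands upright, seated in port 80. The other three remain in the rack, with the bottle and disc untouched. Next is gauge 40.

>>> {"fn": "apply_moves", "kwargs": {
  "commands": [
    {"tx": 0.001, "ty": 0.001, "tz": -0.04, "roll": 0, "jaw": 0.085},
    {"tx": 0.001, "ty": 0.001, "tz": -0.08, "roll": 0, "jaw": 0.085},
    {"tx": 0.001, "ty": 0.001, "tz": -0.12, "roll": 0, "jaw": 0.06},
    {"tx": 0.001, "ty": 0.001, "tz": -0.149, "roll": 0, "jaw": 0.06},
    {"tx": 0.001, "ty": 0.001, "tz": -0.149, "roll": 0, "jaw": 0.06},
    {"tx": 0.001, "ty": 0.001, "tz": -0.149, "roll": 0, "jaw": 0.05},
    {"tx": 0.001, "ty": 0.001, "tz": -0.149, "roll": 0, "jaw": 0.04},
    {"tx": 0.001, "ty": 0.001, "tz": -0.149, "roll": 0, "jaw": 0.03},
    {"tx": 0.001, "ty": 0.001, "tz": -0.149, "roll": 0, "jaw": 0.024},
    {"tx": 0.001, "ty": 0.001, "tz": -0.149, "roll": 0, "jaw": 0.018},
    {"tx": 0.001, "ty": 0.001, "tz": -0.149, "roll": 0, "jaw": 0.01},
    {"tx": 0.001, "ty": 0.001, "tz": -0.149, "roll": 0, "jaw": 0.01}
  ],
  "grip_force": 50
}}

```text
time_s: 11.48
position: [0.476, 0.1642, 0.069]
ee_rot: [0.663, 0.749, 0.002, 0.002]
wrist_force: [-0.7, -1.5, 7.4]
grip_width: 0.0234
finger_force: 49.4
```

>>> {"fn": "apply_moves", "kwargs": {
  "commands": [
    {"tx": 0, "ty": 0, "tz": 0, "roll": 0, "jaw": 0.01},
    {"tx": 0, "ty": 0, "tz": 0.0, "roll": 0, "jaw": 0.01},
    {"tx": 0, "ty": 0, "tz": 0.0, "roll": 0, "jaw": 0.01}
  ]
}}

```text
time_s: 11.73
position: [0.4759, 0.1642, 0.069]
ee_rot: [0.663, 0.749, 0.002, 0.002]
wrist_force: [-1.5, -1.0, 7.3]
grip_width: 0.0229
finger_force: 49.4
```

>>> {"fn": "apply_moves", "kwargs": {
  "commands": [
    {"tx": 0, "ty": 0, "tz": 0.02, "roll": 0, "jaw": 0.01},
    {"tx": 0, "ty": 0, "tz": 0.05, "roll": 0, "jaw": 0.01},
    {"tx": 0, "ty": 0, "tz": 0.09, "roll": 0, "jaw": 0.01},
    {"tx": 0, "ty": 0, "tz": 0.13, "roll": 0, "jaw": 0.01},
    {"tx": 0, "ty": -0.01, "tz": 0.15, "roll": 0, "jaw": 0.01},
    {"tx": 0, "ty": -0.03, "tz": 0.15, "roll": 0, "jaw": 0.01},
    {"tx": -0.001, "ty": -0.07, "tz": 0.15, "roll": -0.02, "jaw": 0.01},
    {"tx": -0.002, "ty": -0.11, "tz": 0.15, "roll": -0.02, "jaw": 0.01},
    {"tx": -0.003, "ty": -0.15, "tz": 0.15, "roll": -0.02, "jaw": 0.01},
    {"tx": -0.004, "ty": -0.19, "tz": 0.15, "roll": -0.02, "jaw": 0.01},
    {"tx": -0.005, "ty": -0.23, "tz": 0.15, "roll": -0.02, "jaw": 0.01},
    {"tx": -0.006, "ty": -0.27, "tz": 0.15, "roll": -0.02, "jaw": 0.01}
  ]
}}

```text
time_s: 12.73
position: [0.4675, -0.1079, 0.2174]
ee_rot: [0.67, 0.742, 0.0, 0.001]
wrist_force: [1.3, 0.0, -1.1]
grip_width: 0.0234
finger_force: 49.3
```

>>> {"fn": "apply_moves", "kwargs": {
  "commands": [
    {"tx": 0, "ty": -0.04, "tz": 0, "roll": 0, "jaw": 0.01},
    {"tx": -0.001, "ty": -0.08, "tz": 0, "roll": 0, "jaw": 0.01},
    {"tx": -0.001, "ty": -0.12, "tz": 0, "roll": 0, "jaw": 0.01},
    {"tx": -0.002, "ty": -0.16, "tz": 0, "roll": 0, "jaw": 0.01},
    {"tx": -0.002, "ty": -0.2, "tz": 0, "roll": 0, "jaw": 0.01},
    {"tx": -0.002, "ty": -0.225, "tz": 0, "roll": 0, "jaw": 0.01},
    {"tx": -0.002, "ty": -0.24, "tz": 0, "roll": 0, "jaw": 0.01},
    {"tx": -0.002, "ty": -0.24, "tz": 0, "roll": 0, "jaw": 0.01},
    {"tx": -0.002, "ty": -0.24, "tz": -0.03, "roll": 0, "jaw": 0.01},
    {"tx": -0.002, "ty": -0.24, "tz": -0.06, "roll": 0, "jaw": 0.01},
    {"tx": -0.002, "ty": -0.24, "tz": -0.09, "roll": 0, "jaw": 0.01},
    {"tx": -0.002, "ty": -0.24, "tz": -0.1, "roll": 0, "jaw": 0.01}
  ]
}}

```text
time_s: 13.73
position: [0.4632, -0.342, 0.1122]
ee_rot: [0.67, 0.742, 0.0, -0.004]
wrist_force: [-0.7, 1.1, -1.2]
grip_width: 0.0232
finger_force: 49.3
```

Run:
```python
from h import *
T=[]
for i in range(5): s=r.capture("side"); q=r.read_state(); T.append(q["position"])
print(q["time_s"],q["grip_width"],q["wrist_force"],np.array(T).round(4))
a=cv2.resize(s["pixels"][240:340,280:420,::-1],None,fx=5,fy=5,interpolation=3)
t=np.linspace(0,6.28,60)
for X,c in(((.468,-.346,.04),(0,0,255)),(T[-1]+[0,0,.011-.04],(255,0,0))):
  for rr in(.0125,.017):
    w=((w2pix(s,np.array(X)+np.c_[rr*np.cos(t),rr*np.sin(t),0*t])-[280,240]+.5)*5).astype(np.int32); cv2.polylines(a,[w],True,c,1)
cv2.imwrite("pics/a6.png",a)
```

```text
13.9833 0.023537202539425327 [-0.01729546 -0.81429658 -0.07474489] [[ 0.4629 -0.3418  0.1117]
 [ 0.464  -0.343   0.1141]
 [ 0.4654 -0.3446  0.1162]
 [ 0.4665 -0.3458  0.1177]
 [ 0.4671 -0.3466  0.1185]]
```

View pics/a6.png

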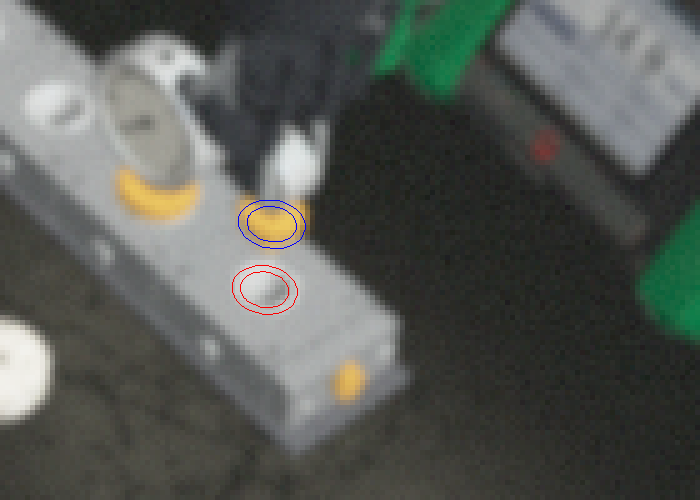

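Gauge 40 hangs above port 40: the collar is centred near (273,222) and the bore near (266,286), both in line with the predicted outlines. I'll lower it.

>>> {"fn": "apply_moves", "kwargs": {
  "commands": [
    {"tx": 0.001, "ty": 0.001, "tz": -0.012, "roll": 0, "jaw": 0.01},
    {"tx": 0.001, "ty": 0.001, "tz": -0.022, "roll": 0, "jaw": 0.01},
    {"tx": 0.001, "ty": 0.001, "tz": -0.03, "roll": 0, "jaw": 0.01},
    {"tx": 0.001, "ty": 0.001, "tz": -0.036, "roll": 0, "jaw": 0.01},
    {"tx": 0.001, "ty": 0.001, "tz": -0.041, "roll": 0, "jaw": 0.01},
    {"tx": 0.001, "ty": 0.001, "tz": -0.046, "roll": 0, "jaw": 0.01},
    {"tx": 0.001, "ty": 0.001, "tz": -0.05, "roll": 0, "jaw": 0.01},
    {"tx": 0.001, "ty": 0.001, "tz": -0.052, "roll": 0, "jaw": 0.01},
    {"tx": 0.001, "ty": 0.001, "tz": -0.052, "roll": 0, "jaw": 0.01},
    {"tx": 0.001, "ty": 0.001, "tz": -0.052, "roll": 0, "jaw": 0.01}
  ]
}}

```text
time_s: 14.82
position: [0.468, -0.3456, 0.0689]
ee_rot: [0.67, 0.742, 0.0, 0.001]
wrist_force: [-4.3, 5.6, 24.0]
grip_width: 0.0234
finger_force: 52.7
```

Contact came at z = 0.0689, the same height as in the rack, so it is seated. Releasing.

>>> {"fn": "apply_moves", "kwargs": {
  "commands": [
    {"tx": 0, "ty": 0, "tz": 0.003, "roll": 0, "jaw": 0.01},
    {"tx": 0, "ty": 0, "tz": 0.003, "roll": 0, "jaw": 0.023},
    {"tx": 0, "ty": 0, "tz": 0.003, "roll": 0, "jaw": 0.03},
    {"tx": 0, "ty": 0, "tz": 0.003, "roll": 0, "jaw": 0.05},
    {"tx": 0, "ty": 0, "tz": 0.003, "roll": 0, "jaw": 0.07},
    {"tx": 0, "ty": 0, "tz": 0.003, "roll": 0, "jaw": 0.07},
    {"tx": 0, "ty": 0, "tz": 0.04, "roll": 0, "jaw": 0.07},
    {"tx": 0, "ty": 0, "tz": 0.08, "roll": 0, "jaw": 0.085},
    {"tx": 0, "ty": 0, "tz": 0.12, "roll": 0, "jaw": 0.085},
    {"tx": 0, "ty": 0, "tz": 0.15, "roll": 0, "jaw": 0.085},
    {"tx": 0, "ty": 0, "tz": 0.16, "roll": 0, "jaw": 0.085},
    {"tx": 0, "ty": 0, "tz": 0.16, "roll": 0, "jaw": 0.085}
  ]
}}

```text
time_s: 15.82
position: [0.4684, -0.3468, 0.2279]
ee_rot: [0.671, 0.742, -0.0, 0.003]
wrist_force: [0.1, 0.1, -0.2]
grip_width: 0.0851
finger_force: 0.0
```

>>> {"fn": "apply_moves", "kwargs": {
  "commands": [
    {"tx": -0.001, "ty": 0.48, "tz": 0, "roll": 0.02, "jaw": 0.085},
    {"tx": -0.001, "ty": 0.48, "tz": 0, "roll": 0.02, "jaw": 0.085},
    {"tx": -0.001, "ty": 0.48, "tz": 0, "roll": 0.02, "jaw": 0.085},
    {"tx": -0.001, "ty": 0.48, "tz": 0, "roll": 0.02, "jaw": 0.085},
    {"tx": -0.001, "ty": 0.48, "tz": 0, "roll": 0.02, "jaw": 0.085},
    {"tx": -0.001, "ty": 0.48, "tz": 0, "roll": 0.02, "jaw": 0.085},
    {"tx": -0.001, "ty": 0.48, "tz": 0, "roll": 0.02, "jaw": 0.085},
    {"tx": -0.001, "ty": 0.48, "tz": 0, "roll": 0.02, "jaw": 0.085},
    {"tx": -0.001, "ty": 0.48, "tz": 0, "roll": 0.02, "jaw": 0.085},
    {"tx": -0.001, "ty": 0.48, "tz": 0, "roll": 0.02, "jaw": 0.085},
    {"tx": -0.001, "ty": 0.48, "tz": 0, "roll": 0.02, "jaw": 0.085},
    {"tx": -0.001, "ty": 0.48, "tz": 0, "roll": 0.02, "jaw": 0.085}
  ]
}}

```text
time_s: 16.82
position: [0.4634, 0.1382, 0.2215]
ee_rot: [0.662, 0.75, -0.001, -0.002]
wrist_force: [0.4, -0.2, 0.5]
grip_width: 0.0851
finger_force: 0.0
```

>>> {"fn": "apply_moves", "kwargs": {
  "commands": [
    {"tx": -0.001, "ty": 0.115, "tz": 0, "roll": 0, "jaw": 0.085},
    {"tx": -0.001, "ty": 0.115, "tz": 0, "roll": 0, "jaw": 0.085},
    {"tx": -0.001, "ty": 0.115, "tz": 0, "roll": 0, "jaw": 0.085},
    {"tx": -0.001, "ty": 0.115, "tz": 0, "roll": 0, "jaw": 0.085},
    {"tx": -0.001, "ty": 0.115, "tz": 0, "roll": 0, "jaw": 0.085},
    {"tx": -0.001, "ty": 0.115, "tz": 0, "roll": 0, "jaw": 0.085},
    {"tx": -0.001, "ty": 0.115, "tz": 0, "roll": 0, "jaw": 0.085}
  ]
}}

```text
time_s: 17.4
position: [0.4638, 0.2487, 0.2228]
ee_rot: [0.663, 0.748, -0.001, -0.001]
wrist_force: [-0.9, 0.5, 0.9]
grip_width: 0.0851
finger_force: 0.0
```

Run:
```python
from h import *
for i in range(4): s=r.capture("side"); q=r.read_state()
print(q["time_s"],q["position"],q["ee_rot"])
a=cv2.resize(s["pixels"][150:190,195:245,::-1],None,fx=8,fy=8,interpolation=3); b=cv2.resize(s["pixels"][250:314,300:380,::-1],None,fx=5,fy=5,interpolation=3)
t=np.linspace(0,6.28,60)
for X,rr in(((.466,.2475,.04),.0205),((.4585,.333,.04),.0185)):
    w=((w2pix(s,np.array(X)+np.c_[rr*np.cos(t),rr*np.sin(t),0*t])-[195,150]+.5)*8).astype(np.int32); cv2.polylines(a,[w],True,(255,0,0),1)
cv2.imwrite("pics/a7.png",np.hstack([a,b]))
```

```text
17.6 [0.46476478 0.24884964 0.22417844] [ 6.63732943e-01  7.47969622e-01 -1.56271137e-04 -7.85128509e-06]
```

View pics/a7.png

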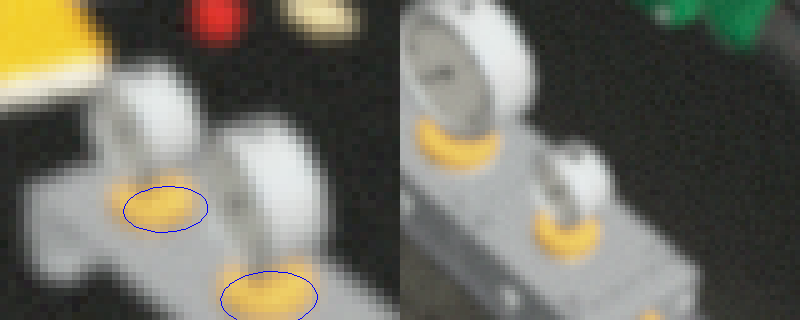

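Gauge 40 is seated and upright (right half of the picture). Gauge 63's collar at about (268,299) matches the prediction. Picking 63.

>>> {"fn": "apply_moves", "kwargs": {
  "commands": [
    {"tx": 0.001, "ty": -0.001, "tz": -0.04, "roll": 0, "jaw": 0.085},
    {"tx": 0.001, "ty": -0.001, "tz": -0.08, "roll": 0, "jaw": 0.085},
    {"tx": 0.001, "ty": -0.001, "tz": -0.12, "roll": 0, "jaw": 0.06},
    {"tx": 0.001, "ty": -0.001, "tz": -0.146, "roll": 0, "jaw": 0.06},
    {"tx": 0.001, "ty": -0.001, "tz": -0.146, "roll": 0, "jaw": 0.06},
    {"tx": 0.001, "ty": -0.001, "tz": -0.146, "roll": 0, "jaw": 0.05},
    {"tx": 0.001, "ty": -0.001, "tz": -0.146, "roll": 0, "jaw": 0.04},
    {"tx": 0.001, "ty": -0.001, "tz": -0.146, "roll": 0, "jaw": 0.034},
    {"tx": 0.001, "ty": -0.001, "tz": -0.146, "roll": 0, "jaw": 0.028},
    {"tx": 0.001, "ty": -0.001, "tz": -0.146, "roll": 0, "jaw": 0.02},
    {"tx": 0.001, "ty": -0.001, "tz": -0.146, "roll": 0, "jaw": 0.01},
    {"tx": 0.001, "ty": -0.001, "tz": -0.146, "roll": 0, "jaw": 0.01}
  ],
  "grip_force": 55
}}

```text
time_s: 18.6
position: [0.4673, 0.2496, 0.0809]
ee_rot: [0.663, 0.749, 0.002, 0.001]
wrist_force: [-1.2, -0.7, 7.4]
grip_width: 0.0269
finger_force: 55.2
```

>>> {"fn": "apply_moves", "kwargs": {
  "commands": [
    {"tx": 0, "ty": 0, "tz": 0, "roll": 0, "jaw": 0.01},
    {"tx": 0, "ty": 0, "tz": 0.0, "roll": 0, "jaw": 0.01},
    {"tx": 0, "ty": 0, "tz": 0.0, "roll": 0, "jaw": 0.01}
  ]
}}

```text
time_s: 18.85
position: [0.4674, 0.2496, 0.0808]
ee_rot: [0.663, 0.749, 0.002, 0.001]
wrist_force: [-1.3, -0.1, 6.3]
grip_width: 0.0273
finger_force: 55.2
```

>>> {"fn": "apply_moves", "kwargs": {
  "commands": [
    {"tx": 0, "ty": 0, "tz": 0.02, "roll": 0, "jaw": 0.01},
    {"tx": 0, "ty": 0, "tz": 0.05, "roll": 0, "jaw": 0.01},
    {"tx": 0, "ty": 0, "tz": 0.09, "roll": 0, "jaw": 0.01},
    {"tx": -0.001, "ty": -0.01, "tz": 0.11, "roll": 0, "jaw": 0.01},
    {"tx": -0.003, "ty": -0.04, "tz": 0.11, "roll": 0, "jaw": 0.01},
    {"tx": -0.006, "ty": -0.08, "tz": 0.11, "roll": -0.02, "jaw": 0.01},
    {"tx": -0.009, "ty": -0.12, "tz": 0.11, "roll": -0.02, "jaw": 0.01},
    {"tx": -0.012, "ty": -0.16, "tz": 0.11, "roll": -0.02, "jaw": 0.01},
    {"tx": -0.015, "ty": -0.2, "tz": 0.11, "roll": -0.02, "jaw": 0.01},
    {"tx": -0.018, "ty": -0.24, "tz": 0.11, "roll": -0.02, "jaw": 0.01},
    {"tx": -0.021, "ty": -0.28, "tz": 0.11, "roll": -0.02, "jaw": 0.01},
    {"tx": -0.024, "ty": -0.31, "tz": 0.11, "roll": -0.02, "jaw": 0.01}
  ]
}}

```text
time_s: 19.85
position: [0.4416, -0.0638, 0.1892]
ee_rot: [0.671, 0.741, 0.0, 0.001]
wrist_force: [0.5, -0.4, -2.9]
grip_width: 0.0272
finger_force: 54.9
```

>>> {"fn": "apply_moves", "kwargs": {
  "commands": [
    {"tx": -0.002, "ty": -0.02, "tz": 0, "roll": 0, "jaw": 0.01},
    {"tx": -0.002, "ty": -0.028, "tz": 0, "roll": 0, "jaw": 0.01},
    {"tx": -0.002, "ty": -0.028, "tz": -0.02, "roll": 0, "jaw": 0.01},
    {"tx": -0.002, "ty": -0.028, "tz": -0.045, "roll": 0, "jaw": 0.01},
    {"tx": -0.002, "ty": -0.028, "tz": -0.06, "roll": 0, "jaw": 0.01},
    {"tx": -0.002, "ty": -0.028, "tz": -0.06, "roll": 0, "jaw": 0.01},
    {"tx": -0.002, "ty": -0.028, "tz": -0.06, "roll": 0, "jaw": 0.01}
  ]
}}

```text
time_s: 20.43
position: [0.439, -0.0883, 0.1279]
ee_rot: [0.67, 0.742, -0.0, -0.001]
wrist_force: [-0.1, 0.1, -1.3]
grip_width: 0.0276
finger_force: 54.7
```

Run:
```python
from h import *
T=[]
for i in range(6): s=r.capture("side"); q=r.read_state(); T.append(q["position"])
print(q["time_s"],q["grip_width"],q["wrist_force"],np.array(T).round(4))
a=cv2.resize(s["pixels"][200:290,230:340,::-1],None,fx=5,fy=5,interpolation=3)
t=np.linspace(0,6.28,60)
for X,c in(((.4417,-.089,.04),(0,0,255)),(T[-1]+[0,0,.0107-.0515],(255,0,0))):
  for rr in(.0165,.0205):
    w=((w2pix(s,np.array(X)+np.c_[rr*np.cos(t),rr*np.sin(t),0*t])-[230,200]+.5)*5).astype(np.int32); cv2.polylines(a,[w],True,c,1)
cv2.imwrite("pics/a8.png",a)
```

```text
20.7333 0.027315847856250408 [ 0.51760185 -0.49069092 -2.78516954] [[ 0.4401 -0.0887  0.129 ]
 [ 0.4408 -0.089   0.1296]
 [ 0.4411 -0.0892  0.1299]
 [ 0.4411 -0.0893  0.1299]
 [ 0.441  -0.0893  0.1298]
 [ 0.4408 -0.0893  0.1296]]
```

View pics/a8.png

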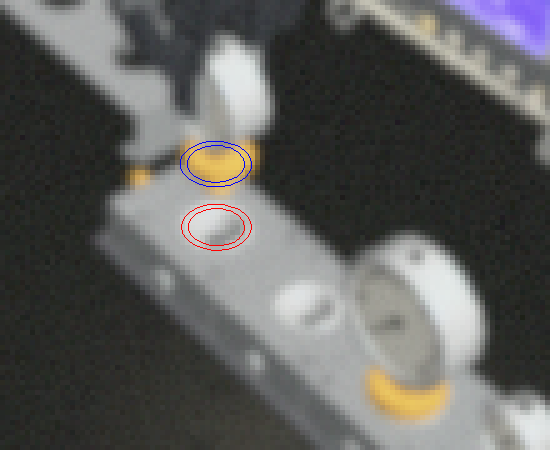

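Gauge 63 hangs over its bore: collar near (220,160), bore near (219,226), aligned. Lowering.

>>> {"fn": "apply_moves", "kwargs": {
  "commands": [
    {"tx": 0.001, "ty": 0, "tz": -0.012, "roll": 0, "jaw": 0.01},
    {"tx": 0.001, "ty": 0, "tz": -0.022, "roll": 0, "jaw": 0.01},
    {"tx": 0.001, "ty": 0, "tz": -0.03, "roll": 0, "jaw": 0.01},
    {"tx": 0.001, "ty": 0, "tz": -0.036, "roll": 0, "jaw": 0.01},
    {"tx": 0.001, "ty": 0, "tz": -0.041, "roll": 0, "jaw": 0.01},
    {"tx": 0.001, "ty": 0, "tz": -0.046, "roll": 0, "jaw": 0.01},
    {"tx": 0.001, "ty": 0, "tz": -0.049, "roll": 0, "jaw": 0.01},
    {"tx": 0.001, "ty": 0, "tz": -0.051, "roll": 0, "jaw": 0.01},
    {"tx": 0.001, "ty": 0, "tz": -0.051, "roll": 0, "jaw": 0.01},
    {"tx": 0.001, "ty": 0, "tz": -0.051, "roll": 0, "jaw": 0.01}
  ]
}}

```text
time_s: 21.57
position: [0.4412, -0.0885, 0.0808]
ee_rot: [0.67, 0.742, 0.001, -0.0]
wrist_force: [-9.5, 4.3, 26.3]
grip_width: 0.0276
finger_force: 58.5
```

>>> {"fn": "apply_moves", "kwargs": {
  "commands": [
    {"tx": 0, "ty": 0, "tz": 0.003, "roll": 0, "jaw": 0.01},
    {"tx": 0, "ty": 0, "tz": 0.003, "roll": 0, "jaw": 0.026},
    {"tx": 0, "ty": 0, "tz": 0.003, "roll": 0, "jaw": 0.034},
    {"tx": 0, "ty": 0, "tz": 0.003, "roll": 0, "jaw": 0.05},
    {"tx": 0, "ty": 0, "tz": 0.003, "roll": 0, "jaw": 0.07},
    {"tx": 0, "ty": 0, "tz": 0.003, "roll": 0, "jaw": 0.07},
    {"tx": 0, "ty": 0, "tz": 0.04, "roll": 0, "jaw": 0.07},
    {"tx": 0, "ty": 0, "tz": 0.08, "roll": 0, "jaw": 0.085},
    {"tx": 0, "ty": 0, "tz": 0.12, "roll": 0, "jaw": 0.085},
    {"tx": 0, "ty": 0, "tz": 0.14, "roll": 0, "jaw": 0.085},
    {"tx": 0, "ty": 0, "tz": 0.14, "roll": 0, "jaw": 0.085}
  ]
}}

```text
time_s: 22.48
position: [0.4446, -0.0907, 0.2231]
ee_rot: [0.671, 0.742, 0.002, 0.005]
wrist_force: [0.8, 0.1, -0.0]
grip_width: 0.0849
finger_force: 0.0
```

>>> {"fn": "apply_moves", "kwargs": {
  "commands": [
    {"tx": 0.015, "ty": 0.423, "tz": 0, "roll": 0.02, "jaw": 0.085},
    {"tx": 0.015, "ty": 0.423, "tz": 0, "roll": 0.02, "jaw": 0.085},
    {"tx": 0.015, "ty": 0.423, "tz": 0, "roll": 0.02, "jaw": 0.085},
    {"tx": 0.015, "ty": 0.423, "tz": 0, "roll": 0.02, "jaw": 0.085},
    {"tx": 0.015, "ty": 0.423, "tz": 0, "roll": 0.02, "jaw": 0.085},
    {"tx": 0.015, "ty": 0.423, "tz": 0, "roll": 0.02, "jaw": 0.085},
    {"tx": 0.015, "ty": 0.423, "tz": 0, "roll": 0.02, "jaw": 0.085},
    {"tx": 0.015, "ty": 0.423, "tz": 0, "roll": 0.02, "jaw": 0.085},
    {"tx": 0.015, "ty": 0.423, "tz": 0, "roll": 0.02, "jaw": 0.085},
    {"tx": 0.015, "ty": 0.423, "tz": 0, "roll": 0.02, "jaw": 0.085},
    {"tx": 0.015, "ty": 0.423, "tz": 0, "roll": 0.02, "jaw": 0.085},
    {"tx": 0.015, "ty": 0.423, "tz": 0, "roll": 0.02, "jaw": 0.085}
  ]
}}

```text
time_s: 23.48
position: [0.4551, 0.336, 0.2158]
ee_rot: [0.662, 0.75, -0.001, -0.0]
wrist_force: [-0.2, -0.2, -0.3]
grip_width: 0.0847
finger_force: 0.0
```

>>> {"fn": "apply_moves", "kwargs": {
  "commands": [
    {"tx": 0, "ty": 0, "tz": 0, "roll": 0, "jaw": 0.085},
    {"tx": 0, "ty": 0, "tz": 0, "roll": 0, "jaw": 0.085},
    {"tx": 0, "ty": 0, "tz": 0, "roll": 0, "jaw": 0.085}
  ]
}}

```text
time_s: 23.73
position: [0.4555, 0.3322, 0.2169]
ee_rot: [0.664, 0.748, -0.001, -0.0]
wrist_force: [-0.5, -0.6, 0.2]
grip_width: 0.0851
finger_force: 0.0
```

>>> {"fn": "apply_moves", "kwargs": {
  "commands": [
    {"tx": 0.001, "ty": 0.001, "tz": -0.04, "roll": 0, "jaw": 0.085},
    {"tx": 0.001, "ty": 0.001, "tz": -0.08, "roll": 0, "jaw": 0.085},
    {"tx": 0.001, "ty": 0.001, "tz": -0.12, "roll": 0, "jaw": 0.06},
    {"tx": 0.001, "ty": 0.001, "tz": -0.146, "roll": 0, "jaw": 0.06},
    {"tx": 0.001, "ty": 0.001, "tz": -0.146, "roll": 0, "jaw": 0.06},
    {"tx": 0.001, "ty": 0.001, "tz": -0.146, "roll": 0, "jaw": 0.05},
    {"tx": 0.001, "ty": 0.001, "tz": -0.146, "roll": 0, "jaw": 0.04},
    {"tx": 0.001, "ty": 0.001, "tz": -0.146, "roll": 0, "jaw": 0.032},
    {"tx": 0.001, "ty": 0.001, "tz": -0.146, "roll": 0, "jaw": 0.026},
    {"tx": 0.001, "ty": 0.001, "tz": -0.146, "roll": 0, "jaw": 0.02},
    {"tx": 0.001, "ty": 0.001, "tz": -0.146, "roll": 0, "jaw": 0.01},
    {"tx": 0.001, "ty": 0.001, "tz": -0.146, "roll": 0, "jaw": 0.01}
  ],
  "grip_force": 50
}}

```text
time_s: 24.73
position: [0.4583, 0.3358, 0.074]
ee_rot: [0.663, 0.749, 0.002, 0.001]
wrist_force: [-0.7, -1.1, 7.4]
grip_width: 0.0255
finger_force: 50.2
```

>>> {"fn": "apply_moves", "kwargs": {
  "commands": [
    {"tx": 0, "ty": 0, "tz": 0, "roll": 0, "jaw": 0.01},
    {"tx": 0, "ty": 0, "tz": 0.0, "roll": 0, "jaw": 0.01},
    {"tx": 0, "ty": 0, "tz": 0.0, "roll": 0, "jaw": 0.01}
  ]
}}

```text
time_s: 24.98
position: [0.4583, 0.3358, 0.0741]
ee_rot: [0.663, 0.749, 0.002, 0.001]
wrist_force: [-2.1, -1.6, 8.5]
grip_width: 0.0253
finger_force: 50.2
```

>>> {"fn": "apply_moves", "kwargs": {
  "commands": [
    {"tx": 0, "ty": 0, "tz": 0.02, "roll": 0, "jaw": 0.01},
    {"tx": 0, "ty": 0, "tz": 0.05, "roll": 0, "jaw": 0.01},
    {"tx": 0, "ty": 0, "tz": 0.09, "roll": 0, "jaw": 0.01},
    {"tx": 0, "ty": 0, "tz": 0.13, "roll": 0, "jaw": 0.01},
    {"tx": 0, "ty": -0.01, "tz": 0.146, "roll": 0, "jaw": 0.01},
    {"tx": 0, "ty": -0.03, "tz": 0.146, "roll": 0, "jaw": 0.01},
    {"tx": -0.001, "ty": -0.07, "tz": 0.146, "roll": -0.02, "jaw": 0.01},
    {"tx": -0.002, "ty": -0.11, "tz": 0.146, "roll": -0.02, "jaw": 0.01},
    {"tx": -0.003, "ty": -0.15, "tz": 0.146, "roll": -0.02, "jaw": 0.01},
    {"tx": -0.004, "ty": -0.19, "tz": 0.146, "roll": -0.02, "jaw": 0.01},
    {"tx": -0.005, "ty": -0.23, "tz": 0.146, "roll": -0.02, "jaw": 0.01},
    {"tx": -0.006, "ty": -0.27, "tz": 0.146, "roll": -0.02, "jaw": 0.01}
  ]
}}

```text
time_s: 25.98
position: [0.4507, 0.0632, 0.2183]
ee_rot: [0.67, 0.742, 0.001, 0.001]
wrist_force: [1.5, 0.2, -1.5]
grip_width: 0.0256
finger_force: 49.6
```

>>> {"fn": "apply_moves", "kwargs": {
  "commands": [
    {"tx": 0, "ty": -0.04, "tz": 0, "roll": 0, "jaw": 0.01},
    {"tx": -0.001, "ty": -0.08, "tz": 0, "roll": 0, "jaw": 0.01},
    {"tx": -0.001, "ty": -0.12, "tz": 0, "roll": 0, "jaw": 0.01},
    {"tx": -0.002, "ty": -0.16, "tz": 0, "roll": 0, "jaw": 0.01},
    {"tx": -0.002, "ty": -0.2, "tz": 0, "roll": 0, "jaw": 0.01},
    {"tx": -0.002, "ty": -0.225, "tz": 0, "roll": 0, "jaw": 0.01},
    {"tx": -0.002, "ty": -0.239, "tz": 0, "roll": 0, "jaw": 0.01},
    {"tx": -0.002, "ty": -0.239, "tz": 0, "roll": 0, "jaw": 0.01},
    {"tx": -0.002, "ty": -0.239, "tz": -0.03, "roll": 0, "jaw": 0.01},
    {"tx": -0.002, "ty": -0.239, "tz": -0.06, "roll": 0, "jaw": 0.01},
    {"tx": -0.002, "ty": -0.239, "tz": -0.09, "roll": 0, "jaw": 0.01},
    {"tx": -0.002, "ty": -0.239, "tz": -0.1, "roll": 0, "jaw": 0.01}
  ]
}}

```text
time_s: 26.98
position: [0.4458, -0.1717, 0.1138]
ee_rot: [0.67, 0.742, -0.001, -0.003]
wrist_force: [-0.6, 0.4, -2.6]
grip_width: 0.025
finger_force: 49.5
```

Run:
```python
from h import *
T=[]
for i in range(8): s=r.capture("side"); q=r.read_state(); T.append(q["position"])
print(q["time_s"],q["grip_width"],q["wrist_force"],np.array(T)[3:].round(4))
a=cv2.resize(s["pixels"][200:300,240:360,::-1],None,fx=5,fy=5,interpolation=3)
t=np.linspace(0,6.28,60)
for X,c in(((.4508,-.1748,.04),(0,0,255)),(T[-1]+[0,0,.011-.045],(255,0,0))):
  for rr in(.0145,.0185):
    w=((w2pix(s,np.array(X)+np.c_[rr*np.cos(t),rr*np.sin(t),0*t])-[240,200]+.5)*5).astype(np.int32); cv2.polylines(a,[w],True,c,1)
cv2.imwrite("pics/a9.png",a)
```

```text
27.3833 0.025492112322672678 [-0.16714396  0.49781007 -1.49240881] [[ 0.4496 -0.1741  0.1186]
 [ 0.4503 -0.1745  0.1193]
 [ 0.4506 -0.1748  0.1195]
 [ 0.4505 -0.1748  0.1195]
 [ 0.4503 -0.1748  0.1193]]
```

View pics/a9.png

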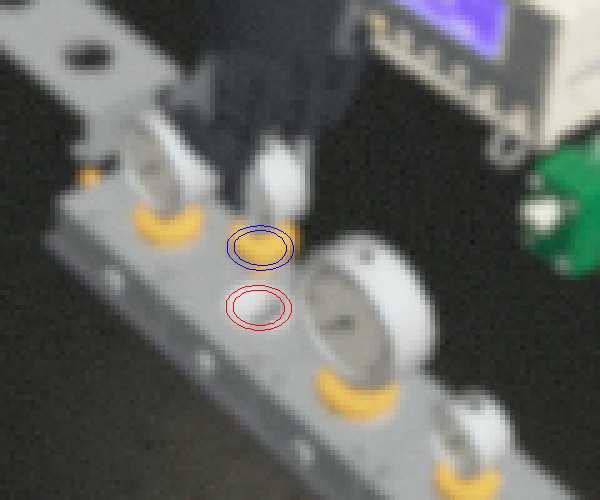

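Gauge 50 hangs over its bore: collar near (263,243), bore near (261,305), aligned. The other three stand upright. Lowering.

>>> {"fn": "apply_moves", "kwargs": {
  "commands": [
    {"tx": 0.0, "ty": 0, "tz": -0.01, "roll": 0, "jaw": 0.01},
    {"tx": 0.0, "ty": 0, "tz": -0.019, "roll": 0, "jaw": 0.01},
    {"tx": 0.0, "ty": 0, "tz": -0.026, "roll": 0, "jaw": 0.01},
    {"tx": 0.0, "ty": 0, "tz": -0.032, "roll": 0, "jaw": 0.01},
    {"tx": 0.0, "ty": 0, "tz": -0.037, "roll": 0, "jaw": 0.01},
    {"tx": 0.0, "ty": 0, "tz": -0.042, "roll": 0, "jaw": 0.01},
    {"tx": 0.0, "ty": 0, "tz": -0.045, "roll": 0, "jaw": 0.01},
    {"tx": 0.0, "ty": 0, "tz": -0.047, "roll": 0, "jaw": 0.01},
    {"tx": 0.0, "ty": 0, "tz": -0.047, "roll": 0, "jaw": 0.01},
    {"tx": 0.0, "ty": 0, "tz": -0.047, "roll": 0, "jaw": 0.01}
  ]
}}

```text
time_s: 28.22
position: [0.4497, -0.1744, 0.074]
ee_rot: [0.67, 0.742, 0.0, 0.001]
wrist_force: [-6.7, 4.7, 26.1]
grip_width: 0.0253
finger_force: 53.3
```

>>> {"fn": "apply_moves", "kwargs": {
  "commands": [
    {"tx": 0, "ty": 0, "tz": 0.003, "roll": 0, "jaw": 0.01},
    {"tx": 0, "ty": 0, "tz": 0.003, "roll": 0, "jaw": 0.025},
    {"tx": 0, "ty": 0, "tz": 0.003, "roll": 0, "jaw": 0.032},
    {"tx": 0, "ty": 0, "tz": 0.003, "roll": 0, "jaw": 0.05},
    {"tx": 0, "ty": 0, "tz": 0.003, "roll": 0, "jaw": 0.07},
    {"tx": 0, "ty": 0, "tz": 0.003, "roll": 0, "jaw": 0.07},
    {"tx": 0, "ty": 0, "tz": 0.04, "roll": 0, "jaw": 0.07},
    {"tx": 0, "ty": 0, "tz": 0.08, "roll": 0, "jaw": 0.085},
    {"tx": 0, "ty": 0, "tz": 0.12, "roll": 0, "jaw": 0.085},
    {"tx": 0, "ty": 0, "tz": 0.15, "roll": 0, "jaw": 0.085},
    {"tx": 0, "ty": 0, "tz": 0.18, "roll": 0, "jaw": 0.085},
    {"tx": 0, "ty": 0, "tz": 0.18, "roll": 0, "jaw": 0.085}
  ]
}}

```text
time_s: 29.22
position: [0.4522, -0.1761, 0.257]
ee_rot: [0.67, 0.742, 0.001, 0.006]
wrist_force: [1.3, -0.9, 0.7]
grip_width: 0.0853
finger_force: 0.0
```

>>> {"fn": "apply_moves", "kwargs": {
  "commands": [
    {"tx": 0, "ty": 0.4, "tz": 0, "roll": 0, "jaw": 0.085},
    {"tx": 0, "ty": 0.4, "tz": 0, "roll": 0, "jaw": 0.085},
    {"tx": 0, "ty": 0.4, "tz": 0, "roll": 0, "jaw": 0.085},
    {"tx": 0, "ty": 0.4, "tz": 0, "roll": 0, "jaw": 0.085},
    {"tx": 0, "ty": 0.4, "tz": 0, "roll": 0, "jaw": 0.085},
    {"tx": 0, "ty": 0.4, "tz": 0, "roll": 0, "jaw": 0.085},
    {"tx": 0, "ty": 0.4, "tz": 0, "roll": 0, "jaw": 0.085},
    {"tx": 0, "ty": 0.4, "tz": 0, "roll": 0, "jaw": 0.085},
    {"tx": 0, "ty": 0.4, "tz": 0, "roll": 0, "jaw": 0.085},
    {"tx": 0, "ty": 0.4, "tz": 0, "roll": 0, "jaw": 0.085},
    {"tx": 0, "ty": 0.4, "tz": 0, "roll": 0, "jaw": 0.085},
    {"tx": 0, "ty": 0.4, "tz": 0, "roll": 0, "jaw": 0.085}
  ]
}}

```text
time_s: 30.22
position: [0.448, 0.227, 0.2493]
ee_rot: [0.669, 0.743, -0.001, -0.0]
wrist_force: [-0.1, -0.5, 0.7]
grip_width: 0.0855
finger_force: 0.0
```

```bash
cat > chk.py <<'E'
from h import *
# compare orange collar extents in both views with seated prediction
s=r.capture("side"); p=r.capture("top"); t=np.linspace(0,6.28,90)
hs=cv2.cvtColor(s["pixels"],cv2.COLOR_RGB2HSV); m=cv2.inRange(hs,(12,110,90),(32,255,255))
P={40:((.4675,-.3466),.017),50:((.4505,-.1752),.0185),63:((.442,-.0895),.0205),80:((.459,-.261),.0225)}
n,l,st,c=cv2.connectedComponentsWithStats(m)
for D,(xy,rr) in P.items():
    w=w2pix(s,np.r_[xy,.04]+np.c_[rr*np.cos(t),rr*np.sin(t),0*t]); e=np.r_[w[:,0].min(),w[:,0].max(),w[:,1].max()]
    k=min(range(1,n),key=lambda i:np.hypot(*(c[i]-w.mean(0))) if st[i,4]>15 else 1e9)
    print(D,"pred u0 u1 vbot",e.round(1),"seen",st[k,0],st[k,0]+st[k,2]-1,st[k,1]+st[k,3]-1,"n",st[k,4])
    for q in r.look_for(p,f"gauge_{D}_centre")[:2]:
        b=np.array(q["bbox"]); print("   top",round(q["score"],2),b.round(1),"pred case top",w2pix(p,np.r_[xy,.04+{40:.06,50:.07,63:.083,80:.1}[D]])[0].round(1))
for q in("bottle_centre","disc_centre"):
    for k in r.look_for(p,q)[:1]: print(q,k["score"],np.array(k["bbox"]))
print(r.read_state()["time_s"],r.read_state()["position"])
E
python3 chk.py
```

```text
40 pred u0 u1 vbot [325.9 339.  302.6] seen 327 338 300 n 59
   top 0.55 [418.4 199.8  31.2  22.4] pred case top [437.8 206.8]
50 pred u0 u1 vbot [284.7 297.8 265.7] seen 286 297 264 n 57
   top 0.85 [351.1 210.9  23.7  18.2] pred case top [364.6 216.6]
63 pred u0 u1 vbot [266.  280.  249.6] seen 267 279 248 n 64
   top 0.71 [311.3 215.3  27.3  21.3] pred case top [327.5 221. ]
   top 0.64 [300.8 212.2  41.4  39.8] pred case top [327.5 221. ]
80 pred u0 u1 vbot [302.7 319.3 284.7] seen 304 318 282 n 77
   top 0.91 [388.  202.9  33.4  22.2] pred case top [406.1 208.7]
   top 0.21 [411.3 197.2  37.5  35.6] pred case top [406.1 208.7]
bottle_centre 0.58 [175.9 139.8  17.5  17.3]
disc_centre 0.83 [399.6 259.   27.2  24.6]
30.6167 [0.4488333  0.22504333 0.25036208]
```

```bash
python3 -c "
from workcell import r
print(r.finish_job())"
```

```text
the job is handed in; nothing more can be done
None
```

All four gauges are in their matching ports, seated, upright and let go, with the bottle and disc left where they stood by my last camera check; I handed the job in at about 31 s, and the hand-in call returned no verdict.

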